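# Lock a tube rack onto the shaker with its sliding bolt

## Task

Lock the blue tube rack onto the lab shaker: push it along the platform until it sits flat against the end stop, then push the red-knobbed sliding bolt across until its tip is fully home in the rack's keeper and has pressed the rack snugly against the side fence, wherever that stands (a firm push of about 10 N, held for half a second). Be gentle, the tubes are glass: stay under 15 N throughout. Then let go, leaving the rack locked and everything else where it is.

Things in the scene. Friction and masses are not known exactly. Their poses are not given: they have to be found in the camera images.
- shaker: White lab shaker, fixed; aluminium platform 220 (x) x 260 (y) mm, its top 75 mm above the origin, which is at bench level under its centre. The bolt runs along its y at x = +30 mm in two steel guides 26 mm high, 10 mm thick, at y = 10 and 114 mm. A dark side fence 26 mm high stands along x on the rack's -y side; it is adjustable: its face is anywhere from y = -118 to -90 mm, not measured, so feel for it.
- stop_face (a point): Foot of the face of the dark steel end stop (100 mm wide along y, 30 mm high), at platform height, in the middle of its width. The face looks to the shaker's -x and lies at x = +85 mm, y = -74 mm in the shaker's frame; a rack against it has its origin 55 mm before it, at x = +30 mm.
- rack: Loose blue rack, 110 (x) x 60 (y) x 38 mm, with 15 capped tubes up to 50 mm, about 0.22 kg; origin at the centre of its underside, on the platform; its +x end faces the end stop. Starts 25 to 65 mm short of it, up to 0.08 rad askew, slides at 1 to 4 N. Push the middle of its near end (x = -55 mm) or grip it across its width. Over 15 N from fingers or bolt breaks the tubes.
- keeper (a point): Bottom of the keeper's slot, in the middle of the rack's +y side (rack's y = +30 mm, 18 mm above its underside); axes as the rack's. Keeper: two steel cheeks sticking out 18 mm towards +y, 2 to 30 mm above the platform, with a 14 mm slot between them (x = -7 to +7 mm), bridged on top by a 9 mm wide strap. Locked means the bolt's tip at this point.
- bolt: Steel bolt, 10 mm across, 112 mm long; origin at the centre of its chamfered tip, 18 mm above the platform; axes as the shaker's, rod towards +y. Slides along -y only, up to 80 mm, takes 3 N, stays where left. Enters the slot only with the rack at the end stop; it bottoms, then pushes the rack to the fence after 39 to 74 mm of travel, where resistance jumps. Press it there with about 10 N at the knob.
- knob_top (a point): Top of the bolt's upright red knob, 14 mm in diameter and 40 mm tall, whose axis stands 82 mm behind the bolt's tip (bolt's y = +82 mm); top 43 mm above the bolt's axis, 61 mm above the platform. It moves with the bolt.
- spare_rack: Another blue tube rack, 110 x 70 x 57 mm, on the bench: leave alone. Origin at the centre of its underside.
- yellow_tub: Open yellow tub, 136 mm across, 135 mm high: leave alone. Origin at the centre of its underside.
- pink_basket: Pink basket, 180 x 240 x 70 mm: leave alone. Origin at the centre of its underside.
- reagent_bottle: Amber bottle with blue cap, 60 mm across, 140 mm high: leave alone. Origin at the centre of its underside.
- wash_bottle: White bottle with red cap, 64 mm across, 150 mm high: leave alone. Origin at the centre of its underside.
- vial: Small glass vial with green cap, 22 mm across, 45 mm high, standing on the shaker's platform near its -x, +y corner: leave alone. Origin at the centre of its underside.
- tip_box: Grey box with green lid, 77 x 112 x 62 mm: leave alone. Origin at the centre of its underside.
Things that resemble listed ones, but are neither listed nor needed, are in the scene too. Leave any yellow look-alike of the rack alone.

How it is judged:
On the way, in this order (a step that is already met when the one before it is completed fails the run):
1. the rack stands flat against the end stop (within 2.2 mm, 0.05 rad) (x of rack in the frame of shaker above 0.0278 m and z of rack in the frame of shaker below 0.08 m and angle between the x axis of rack and the x axis of shaker, either way round below 0.05 rad), for 0.2 s.
2. the bolt's tip is at the bottom of the keeper and presses the rack against the fence with 5 N or more (y of bolt in the frame of rack below 0.0315 m and x of bolt in the frame of rack between -0.006 and 0.006 m and contact force between bolt and rack above 5 N), for 0.2 s.
At the end, for the whole second after the job is handed in: The rack stands on the platform against the end stop (within 2.2 mm, square within 0.05 rad), the bolt's tip is between the keeper's cheeks and within 1.5 mm of the bottom of the slot and still presses on the rack (over 1 N, as the bolt's own friction keeps it when let go), and both are at rest (all of step 1 and y of bolt in the frame of rack below 0.0315 m and x of bolt in the frame of rack between -0.006 and 0.006 m and contact force between bolt and rack above 1 N and linear speed of each of rack, bolt below 0.01 m/s); the robot touches nothing.
It fails at once if the fingers push or squeeze the rack with more than 15 N (contact force between the fingers and rack above 15 N).
It fails at once if the bolt is forced against the rack with more than 15 N (contact force between bolt and rack above 15 N).
It fails at once if the rack is tipped (angle between rack's own z axis and vertical above 0.25 rad).
It fails at once if a bystander is moved by more than 20 mm (distance of any of spare_rack, yellow_tub, pink_basket, reagent_bottle, wash_bottle, vial, tip_box from where it was at the start of the episode above 0.02 m).
It also fails if it takes over 59 s, if anything falls off the work surface, if the arm or the gripper's body presses on something with over 40 N, if the wrist force passes 120 N, or if a joint passes its speed limit or range.

## Robot

A 7-joint arm with a two-finger parallel gripper is mounted at the origin on the work surface. World frame = base frame: x ahead of the robot, y to its left, z up, the work surface at z = 0. Lengths are in m, angles in rad, forces in N, time in s.
With the tool pointing down it reaches from about 0.4 to 0.85 m from the base axis. Payload 6.9 kg.
Tool frame: the origin (TCP) lies midway between the tips of the shut fingers; the grasp point (between the pads) lies 19 mm behind it; z points along the fingers, y is the line along which they close (so a half turn about z gives the same grasp; the last joint's range is limited). The gripper opens to 85 mm and grips with 20 to 120 N. Pads are 22 mm wide; open, the fingers measure 114 mm over their backs; the gripper's body (76 mm by 85 mm) begins 54 mm behind the grasp point. The pads swing forward as they close: fully open they stand 13 mm farther back than shut.
Start: joints at [-1.099, 0.507, -0.238, 1.5, 0.126, 1.149, -0.155], TCP at [0.224, 0.584, 0.231] pointing down, gripper open.
Joint ranges: [-3.08, 3.08], [-0.24, 2.05], [-1.43, 1.35], [0, 2.5], [-1.52, 4.66], [0.17, 1.96], [-2.89, 2.89]. Speed limits (rad/s): [2.39, 2.39, 3.14, 3.14, 3.14, 3.14, 3.14].

## Interface

Orientations are given as [roll, pitch, yaw] about the fixed x, y, z axes, in that order (R = Rz(yaw) Ry(pitch) Rx(roll)).
In Python, from workcell import * gives the robot as it stands.
- The arm moves only by the tool drive_tool, never from a script. Its argument "commands" is text: rows parted by semicolons, each of 7 numbers parted by spaces: the shift along the tool's x, y, z in m, then the turn, a rotation vector about the tool's x, y, z in rad, then the closure in counts, from 0 (fully open) to 255 (shut). A call has 1 to 8 rows; each row is the pose to reach, as a shift and turn from the pose commanded when the call began, along the tool's axes at that moment; what a row does not reach only later rows make up. A row lasts 1/8 s, in which the tool goes at most 62.5 mm and 10.7 degrees, less where a joint would pass 70% of its speed; a pose out of reach is approached as far as the arm can. A call with a gripper value outside its range is refused whole. The fingers move at their own pace and stop on an object; the grip force is fixed at half the most. Time passes only in rows, so rows that repeat a pose let the fingers close. It gives the time, the measured TCP pose, the force, the opening and the grip force at its end, in the units of the state.
- get_state(): the state, without advancing time (a new reading comes with each control period).
- capture(name): name is "side" or "top"; returns a dict with "frame" (384x512x3 uint8, blue, green, red), "fx", "fy", "cx", "cy" (pixels), "view" (4x4, takes a point from world to camera coordinates). Camera axes: x right, y down, z forward; pixel columns grow to the right and rows downward; lengths in m; the calibration is good to about 2 mm. A picture is of the moment at which its call begins. There is no depth.
- job_done(): hands the job in; it is judged then, once.
The state is a dict: "clock": time; "q": joint angles; "qd": joint speeds; "joint_efforts": joint torques, N m; "ee_pos": TCP position; "tcp_rot": TCP orientation; "contact_force": force on the tool from outside, world axes, zero at the start; "ft_torque": the same for the moment, N m; "opening": opening from 0.0 (shut) to 1.0 (fully open); "gripper_force": force on a finger pad.
Only numpy, scipy, OpenCV 4.12 (cv2) and the standard library are available. Lean on these libraries where they do the work, as an engineer would, in place of code of your own. Each camera call takes 0.05 s, during which the arm holds its last target. There are 200 camera calls.

## Working session

There is one attempt and no reset: what is moved stays moved. The work goes in short steps, Python scripts to look and compute and a tool call to move; the robot and the scene stay as the last step left them, time stands still between calls to the robot, and variables do not carry over. Pictures are saved under pics/ and viewed, at most 11 in all, crops included, and the job is handed in when it is done.

Besides the shell and the picture viewer there is one more tool, called after "Emit:" as name(argument=value, ...), one argument or row to a line, values as JSON. drive_tool: Moves the arm, as the interface text tells. Its arguments: {"type":"object","properties":{"commands":{"type":"string"}},"required":["commands"]}

```bash
ls; mkdir -p pics; python3 - <<'E'
from workcell import *
import cv2,numpy as np
for n in("side","top"):
    c=capture(n);cv2.imwrite(f"pics/{n}0.png",c["frame"]);print(n,c["fx"],c["fy"],c["cx"],c["cy"],np.round(c["view"],4).tolist())
s=get_state();print(s)
E
```

```text
pics
side 425.19997668413964 425.19997668413964 251.07515147661675 190.4326504219854 [[-0.985, -0.1713, 0.0222, 0.4861], [-0.1053, 0.4934, -0.8634, 0.148], [0.137, -0.8528, -0.504, 1.403], [0.0, 0.0, 0.0, 1.0]]
top 466.10966472835884 466.10966472835884 255.11412610839713 188.65779602041454 [[0.0274, -0.9995, 0.0163, -0.035], [-0.9823, -0.03, -0.185, 0.4827], [0.1853, -0.0109, -0.9826, 1.5678], [0.0, 0.0, 0.0, 1.0]]
{'clock': 0.1, 'q': array([-1.09952283,  0.50825725, -0.23756417,  1.50107403,  0.12569212,
        1.14890886, -0.15481215]), 'qd': array([-0.00146883, -0.00108316, -0.0006814 , -0.00185741,  0.00120875,
        0.00085263,  0.00070368]), 'joint_efforts': array([-5.30581325e-03, -6.21842408e+01, -2.19509572e+00, -2.50205719e+01,
        1.24684154e-02,  7.76109577e-03,  2.20904110e-05]), 'ee_pos': array([0.22342488, 0.58319138, 0.23050138]), 'tcp_rot': array([-3.13993485e+00,  1.14268692e-05,  2.77584877e+00]), 'contact_force': array([-1.04700893, -0.91289546, -0.35180359]), 'ft_torque': array([0.03920354, 0.01508055, 0.00725312]), 'gripper_force': 0.0, 'opening': 0.9994998249439402}
```

View pics/side0.png

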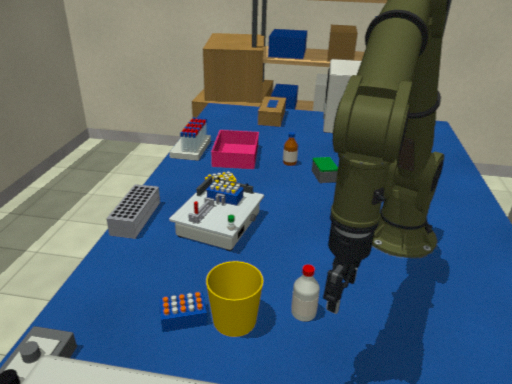

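View pics/top0.png

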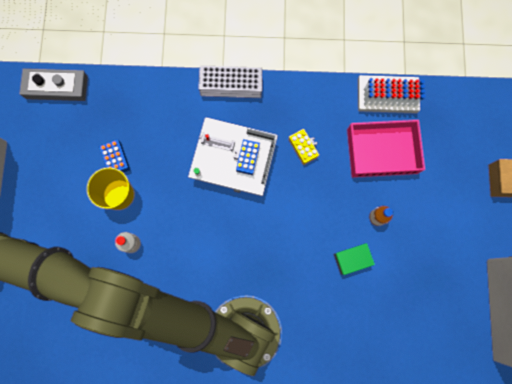

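The shaker is at about (235,157) in the top view and (218,205) in the side view. The blue rack on it is at (248,155), the red knob at (207,138) and the green vial at (197,172). I'll take enlarged crops.

```bash
python3 - <<'E'
import cv2,numpy as np
t=cv2.imread("pics/top0.png")[108:208,180:290];s=cv2.imread("pics/side0.png")[160:255,160:275]
a=cv2.resize(t,(0,0),fx=7,fy=6,interpolation=cv2.INTER_CUBIC);cv2.imwrite("pics/tc.png",cv2.resize(t,(0,0),fx=6,fy=6,interpolation=cv2.INTER_CUBIC))
cv2.imwrite("pics/sc.png",cv2.resize(s,(0,0),fx=6,fy=6,interpolation=cv2.INTER_CUBIC))
E
```

```text
(no output)
```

View pics/tc.png

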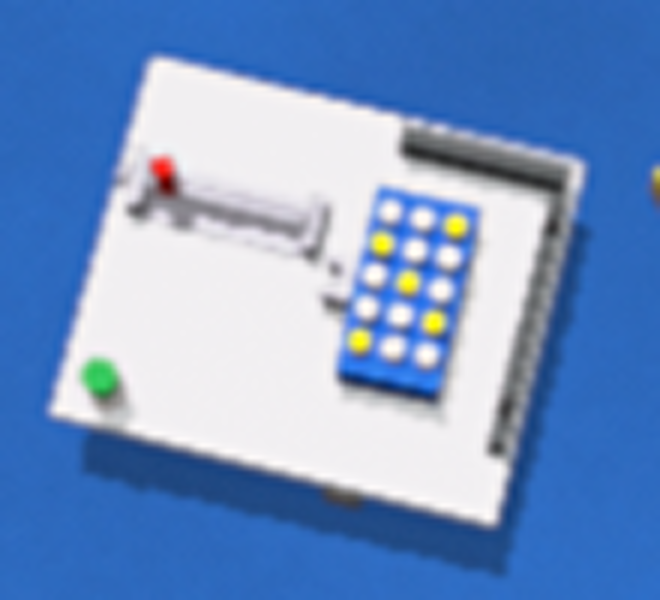

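View pics/sc.png

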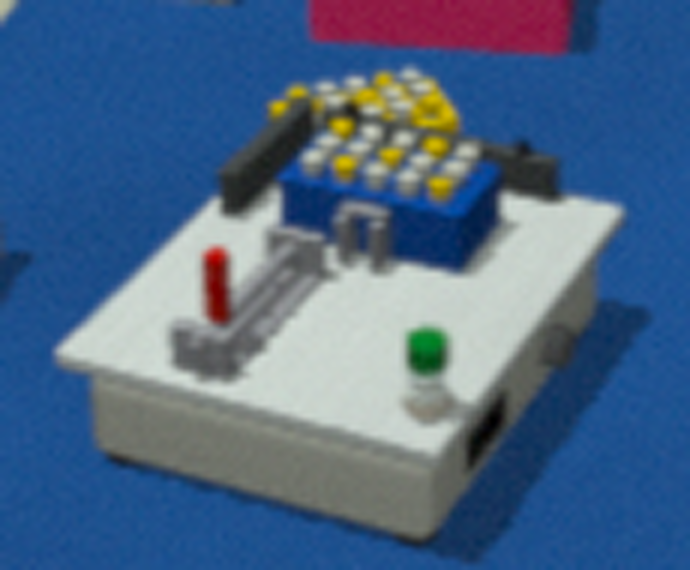

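The crops show all four platform corners cleanly. In the top crop they are at (152,58), (585,160), (498,524) and (50,412), with the knob top at (162,168). The rack's caps span (390,211) to (427,356), and its near end is at about (390,385).

```bash
cat > h.py <<'E'
import cv2,numpy as np
from workcell import *
def ray(c,u,v,z):
    V=np.array(c["view"]);R=V[:3,:3];o=-R.T@V[:3,3]
    d=R.T@np.array([(u-c["cx"])/c["fx"],(v-c["cy"])/c["fy"],1]);return o+d*(z-o[2])/d[2]
def tc(c,pts,z): return np.array([ray(c,p[0]/6+180-5/12,p[1]/6+108-5/12,z) for p in pts])
E
python3 - <<'E'
from h import *
c=capture("top");f=c["frame"]
P=tc(c,[(152,58),(585,160),(498,524),(50,412)],.075)[:,:2]
Q=np.array([(110,130),(110,-130),(-110,-130),(-110,130)])/1000
m=P.mean(0);H=Q.T@(P-m);th=np.arctan2(H[0,1]-H[1,0],H[0,0]+H[1,1])
R=np.array([[np.cos(th),-np.sin(th)],[np.sin(th),np.cos(th)]])
print("hand",m,th,"resid mm",np.round(((P-m)@R-Q)*1e3,1).tolist())
hsv=cv2.cvtColor(f,cv2.COLOR_BGR2HSV);w=((hsv[...,1]<60)&(hsv[...,2]>150)).astype(np.uint8);w[:108]=0;w[208:]=0;w[:,:180]=0;w[:,290:]=0
k=max(cv2.findContours(w,0,1)[0],key=cv2.contourArea);W=np.array([ray(c,*p,.075)[:2] for p in k[:,0]])
print("mask",cv2.minAreaRect((W*1000).astype(np.float32)))
S=lambda p,z:np.round((tc(c,p,z)[:,:2]-m)@R*1e3,1).tolist()
print("knob",S([(162,168)],.136)); print("stop top",S([(404,150),(562,188)],.105));
K=tc(c,[(390,211),(456,226),(427,356),(360,341)],.123)[:,:2]; d=K[0]-K[3]
print("caps",S([(390,211),(456,226),(427,356),(360,341),(408,283)],.123),"rack yaw rel",np.arctan2(d[1],d[0])-th)
print("near end",S([(342,364),(438,388)],.113)); print("vial",S([(100,378)],.12)); print("fence top",S([(548,215),(490,450)],.101))
np.savez("sh.npz",m=m,th=th)
sc=capture("side");V=np.array(sc["view"])
for n,l in dict(knob=(30,96,136),stopc=(85,-124,75),stopd=(85,-24,105)).items():
    p=np.append(m+R@(np.array(l[:2])/1e3),l[2]/1e3);q=V[:3,:3]@p+V[:3,3];print(n,sc["fx"]*q[0]/q[2]+sc["cx"],sc["fy"]*q[1]/q[2]+sc["cy"])
E
```

```text
hand [0.59240064 0.05812121] -0.2137114992628143 resid mm [[-1.3, -0.7], [0.1, 0.6], [-0.0, -1.0], [1.2, 1.0]]
mask ((591.3494873046875, 58.525177001953125), (261.3980712890625, 221.57566833496094), 77.43489074707031)
knob [[28.9, 96.6]]
stop top [[81.2, -28.6], [81.3, -120.9]]
caps [[39.4, -31.0], [39.9, -68.9], [-36.3, -71.1], [-37.1, -33.0], [1.5, -50.8]] rack yaw rel 0.026379925028397894
near end [[-49.9, -25.8], [-50.3, -80.9]]
vial [[-91.6, 101.4]]
fence top [[65.1, -116.8], [-75.0, -117.0]]
knob 195.98148201913156 201.82704122949286
stopc 212.6311295297184 183.42315355364397
stopd 199.049132158668 188.93371953890238
```

```bash
cat >> h.py <<'E'
from scipy.spatial.transform import Rotation as Ro
D=np.load("sh.npz") if __import__("os").path.exists("sh.npz") else None
TH=-0.216;M=np.array([.592,.0583])
RS=np.array([[np.cos(TH),-np.sin(TH)],[np.sin(TH),np.cos(TH)]])
def goal(x,y,z):
    s=get_state();T=Ro.from_euler("xyz",s["tcp_rot"]);p=np.append(M+RS@(np.array([x,y])/1e3),z/1e3)
    G=Ro.from_euler("xyz",[np.pi,0,np.pi+TH])
    print("shift",np.round(T.inv().apply(p-s["ee_pos"]),4),"turn",np.round((T.inv()*G).as_rotvec(),3));where()
def where():
    s=get_state();l=RS.T@(s["ee_pos"][:2]-M);F=s["contact_force"]
    print("t",s["clock"],"shaker mm",np.round(np.append(l,s["ee_pos"][2])*1e3,1),"F shaker",np.round(np.append(RS.T@F[:2],F[2]),1),"open",round(s["opening"],2))
E
python3 -c "
from h import *
goal(-90,-52,230)"
```

```text
shift [-0.4507 -0.4234  0.0012] turn [-0.001 -0.    -0.15 ]
t 0.2 shaker mm [-472.5  433.9  230.7] F shaker [ 1.2  1.  -0. ] open 1.0
```

Emit:
drive_tool(
  commands="-0.04 -0.038 0 0 0 -0.02 255;-0.08 -0.076 0 0 0 -0.04 255;-0.12 -0.114 0 0 0 -0.06 255;-0.16 -0.152 0 0 0 -0.08 255;-0.2 -0.19 0 0 0 -0.1 255;-0.24 -0.228 0 0 0 -0.12 255;-0.28 -0.266 0 0 0 -0.14 255;-0.32 -0.304 0 0 0 -0.15 255",
)

```text
clock: 1.2
ee_pos: [0.4142, 0.1836, 0.2314]
tcp_rot: [3.141, 0.0, 2.926]
contact_force: [0.3, 0.4, -0.1]
opening: -0.001
gripper_force: 0.0
```

```bash
python3 -c "
from h import *
goal(-90,-52,85)"
```

```text
shift [-0.1104 -0.1364  0.1464] turn [0.    0.    0.001]
t 1.2 shaker mm [-200.5   84.3  231.4] F shaker [ 0.2  0.5 -0.1] open -0.0
```

Emit:
drive_tool(
  commands="-0.04 -0.045 0 0 0 0 255;-0.08 -0.09 0 0 0 0 255;-0.11 -0.136 0 0 0 0 255;-0.11 -0.136 0.04 0 0 0 255;-0.11 -0.136 0.08 0 0 0 255;-0.11 -0.136 0.11 0 0 0 255;-0.11 -0.136 0.11 0 0 0 255",
)

```text
clock: 2.08
ee_pos: [0.4905, 0.0287, 0.1196]
tcp_rot: [-3.14, -0.004, 2.926]
contact_force: [-0.2, -0.3, -0.1]
opening: -0.003
gripper_force: 0.0
```

```bash
python3 -c "
from h import *
c=capture('side');cv2.imwrite('pics/s1.png',cv2.resize(c['frame'][130:260,140:310],(0,0),fx=4.5,fy=4.5,interpolation=2));goal(-90,-52,87)"
```

```text
shift [-0.0019 -0.0017  0.034 ] turn [-0.001 -0.002  0.   ]
t 2.125 shaker mm [-91.8 -50.3 121. ] F shaker [ 1.1 -0.1  0.5] open 0.0
```

View pics/s1.png

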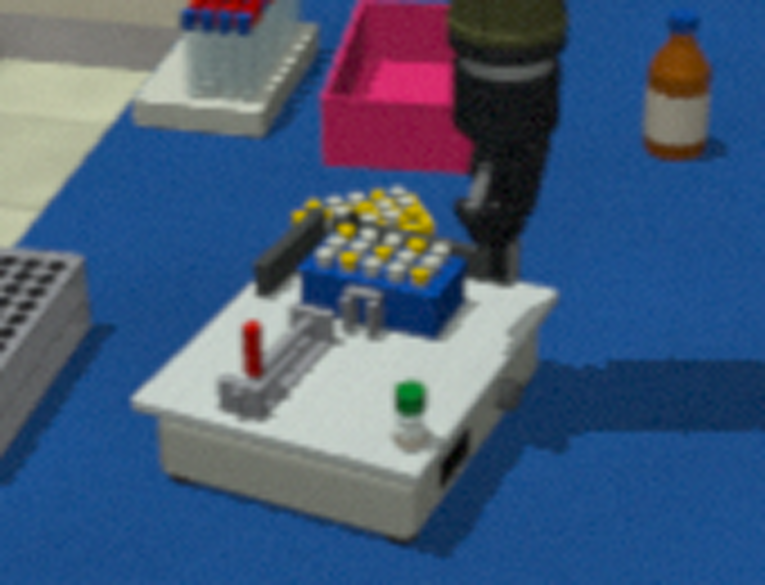

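The shut fingers, at about (495,265) in the crop, hover just behind the rack's near end, which is at (455,310), and nothing has been touched. Next I'll descend and approach.

Emit:
drive_tool(
  commands="-0.002 -0.002 0.02 0 0 0 255;-0.002 -0.002 0.034 0 0 0 255;-0.006 -0.002 0.034 0 0 0 255;-0.01 -0.002 0.034 0 0 0 255;-0.014 -0.002 0.034 0 0 0 255;-0.018 -0.002 0.034 0 0 0 255",
)

```text
clock: 2.88
ee_pos: [0.5097, 0.023, 0.0877]
tcp_rot: [3.141, 0.001, 2.926]
contact_force: [0.1, -0.2, -1.1]
opening: -0.0
gripper_force: 0.0
```

```bash
python3 -c "
from h import *
where()"
```

```text
t 2.875 shaker mm [-72.8 -52.1  87.7] F shaker [ 0.1 -0.1 -1.1] open -0.0
```

Emit:
drive_tool(
  commands="-0.003 0 0 0 0 0 255;-0.006 0 0 0 0 0 255;-0.008 0 0 0 0 0 255;-0.01 0 0 0 0 0 255;-0.012 0 0 0 0 0 255;-0.014 0 0 0 0 0 255;-0.016 0 0 0 0 0 255;-0.018 0 0 0 0 0 255",
)

```text
clock: 3.88
ee_pos: [0.5268, 0.0192, 0.0872]
tcp_rot: [-3.142, -0.0, 2.926]
contact_force: [-1.6, 0.6, -0.2]
opening: 0.005
gripper_force: 0.8
```

```bash
python3 -c "
from h import *
where()"
```

```text
t 3.875 shaker mm [-55.2 -52.2  87.2] F shaker [-1.7  0.2 -0.2] open 0.0
```

Emit:
drive_tool(
  commands="-0.002 0 0 0 0 0 255;-0.004 0 0 0 0 0 255;-0.006 0 0 0 0 0 255;-0.008 0 0 0 0 0 255;-0.01 0 0 0 0 0 255;-0.011 0 0 0 0 0 255;-0.012 0 0 0 0 0 255;-0.013 0 0 0 0 0 255",
)

```text
clock: 4.88
ee_pos: [0.5394, 0.0164, 0.0873]
tcp_rot: [-3.142, -0.0, 2.926]
contact_force: [-1.1, 0.8, -0.9]
opening: -0.001
gripper_force: 0.6
```

```bash
python3 -c "
from h import *
where()
c=capture('top');cv2.imwrite('pics/t2.png',cv2.resize(c['frame'][108:208,180:290],(0,0),fx=6,fy=6,interpolation=2))"
```

```text
t 4.875 shaker mm [-42.4 -52.2  87.3] F shaker [-1.3  0.6 -0.9] open -0.0
```

View pics/t2.png

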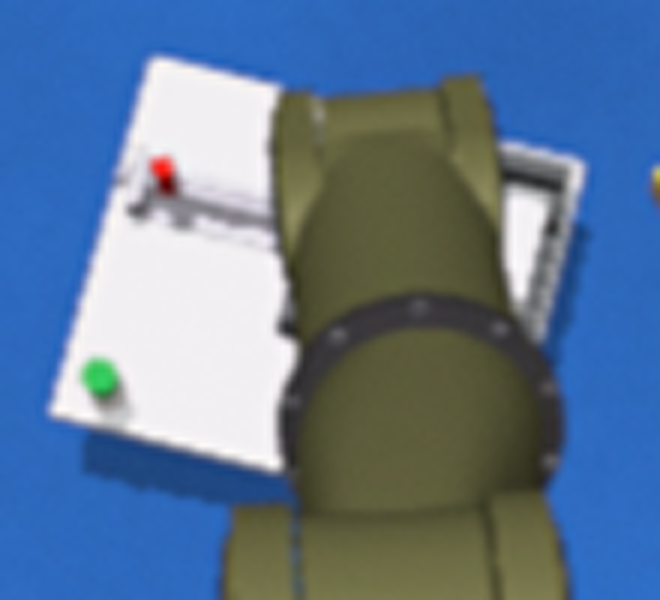

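The arm hides the rack from above, so I'll keep pushing by feel in small steps. The arm also hides the knob-side guide end, but the knob at (162,168) hasn't moved.

Emit:
drive_tool(
  commands="-0.001 0 0 0 0 0 255;-0.002 0 0 0 0 0 255;-0.003 0 0 0 0 0 255;-0.004 0 0 0 0 0 255;-0.004 0 0 0 0 0 255",
)

```text
clock: 5.55
ee_pos: [0.5435, 0.0155, 0.0873]
tcp_rot: [3.142, 0.0, 2.926]
contact_force: [-0.6, 0.4, -0.2]
opening: -0.001
gripper_force: 0.4
```

Emit:
drive_tool(
  commands="-0.001 0 0 0 0 0 255;-0.001 0 0 0 0 0 255",
)

```text
clock: 5.8
ee_pos: [0.5444, 0.0154, 0.0873]
tcp_rot: [-3.142, 0.0, 2.926]
contact_force: [-1.2, 0.9, 0.8]
opening: 0.001
gripper_force: 0.6
```

Emit:
drive_tool(
  commands="-0.001 0 0 0 0 0 255;-0.001 0 0 0 0 0 255",
)

```text
clock: 6.05
ee_pos: [0.5454, 0.0152, 0.0873]
tcp_rot: [3.142, 0.0, 2.926]
contact_force: [-0.9, 0.4, -0.7]
opening: 0.001
gripper_force: 0.6
```

Emit:
drive_tool(
  commands="-0.001 0 0 0 0 0 255;-0.001 0 0 0 0 0 255",
)

```text
clock: 6.3
ee_pos: [0.5464, 0.0149, 0.0873]
tcp_rot: [-3.142, 0.0, 2.926]
contact_force: [-2.1, 0.7, 0.4]
opening: 0.002
gripper_force: 0.7
```

Emit:
drive_tool(
  commands="-0.001 0 0 0 0 0 255;-0.001 0 0 0 0 0 255",
)

```text
clock: 6.55
ee_pos: [0.5464, 0.0149, 0.0873]
tcp_rot: [-3.141, -0.002, 2.926]
contact_force: [-5.4, 1.8, 3.6]
opening: 0.0
gripper_force: 2.5
```

Emit:
drive_tool(
  commands="-0.001 0 0 0 0 0 255;-0.001 0 0 0 0 0 255",
)

```text
clock: 6.8
ee_pos: [0.5465, 0.0149, 0.0872]
tcp_rot: [-3.141, -0.003, 2.926]
contact_force: [-7.6, 1.1, 5.0]
opening: 0.002
gripper_force: 3.9
```

Emit:
drive_tool(
  commands="0 0 0 0 0 0 255;0.004 0 0 0 0 0 255;0.02 0 0 0 0 0 255;0.025 0 -0.04 0 0 0 255;0.025 0 -0.08 0 0 0 255;0.025 0.02 -0.11 0 0 0 255;0.025 0.07 -0.11 0 0 0 255;0.025 0.12 -0.11 0 0 0 255",
)

```text
clock: 7.8
ee_pos: [0.551, 0.1379, 0.1983]
tcp_rot: [3.14, 0.003, 2.924]
contact_force: [0.6, 0.6, -0.6]
opening: 0.001
gripper_force: 0.0
```

```bash
python3 -c "
from h import *
goal(30,125,160)
c=capture('side');cv2.imwrite('pics/s3.png',cv2.resize(c['frame'][150:250,150:280],(0,0),fx=6,fy=6,interpolation=2))"
```

```text
shift [-0.0869  0.0561  0.0387] turn [ 0.001  0.003 -0.002]
t 7.8 shaker mm [-57.1  69.  198.3] F shaker [ 0.5  0.7 -0.6] open 0.0
```

View pics/s3.png

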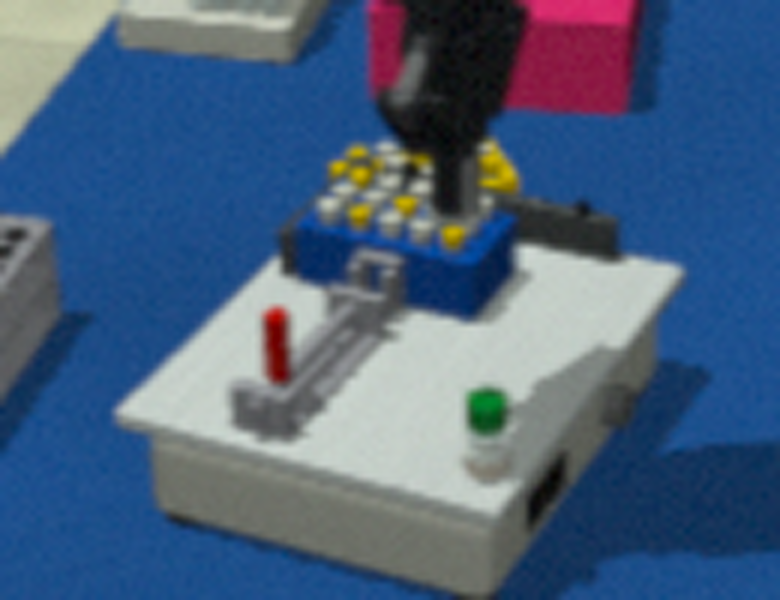

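The rack stands against the end stop, with its keeper at (375,275) in line with the bolt. Now I'll go behind the knob, on its +y side.

Emit:
drive_tool(
  commands="-0.03 0.022 0 0 0 0 255;-0.06 0.044 0 0 0 0 255;-0.087 0.066 0 0 0 0 255;-0.087 0.066 0.03 0 0 0 255;-0.087 0.066 0.06 0 0 0 255;-0.087 0.066 0.085 0 0 0 255;-0.087 0.066 0.085 0 0 0 255",
)

```text
clock: 8.72
ee_pos: [0.6478, 0.1823, 0.1103]
tcp_rot: [-3.14, -0.003, 2.926]
contact_force: [-1.1, 0.4, -0.4]
opening: 0.002
gripper_force: 0.0
```

```bash
python3 -c "
from h import *
goal(30,125,113)
c=capture('side');cv2.imwrite('pics/s4.png',cv2.resize(c['frame'][150:250,150:280],(0,0),fx=6,fy=6,interpolation=2))"
```

```text
shift [-0.002  -0.0081 -0.0027] turn [-0.002 -0.003  0.   ]
t 8.725 shaker mm [ 27.9 133.1 110.3] F shaker [-1.1  0.1 -0.4] open 0.0
```

View pics/s4.png

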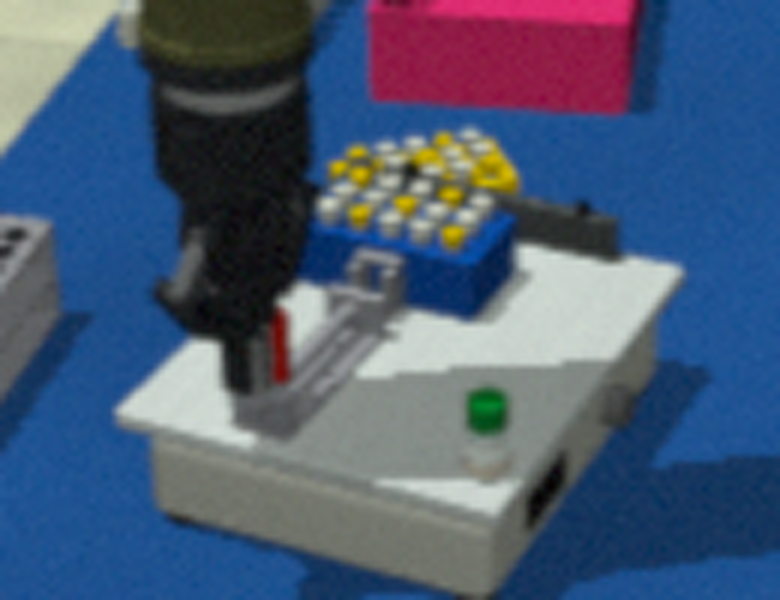

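Emit:
drive_tool(
  commands="-0.002 -0.003 -0.002 0 0 0 255;-0.002 -0.006 -0.002 0 0 0 255;-0.002 -0.009 -0.002 0 0 0 255;-0.002 -0.012 -0.002 0 0 0 255;-0.002 -0.015 -0.002 0 0 0 255;-0.002 -0.018 -0.002 0 0 0 255;-0.002 -0.021 -0.002 0 0 0 255;-0.002 -0.024 -0.002 0 0 0 255",
)

```text
clock: 9.78
ee_pos: [0.6455, 0.1595, 0.1144]
tcp_rot: [3.141, 0.0, 2.926]
contact_force: [0.9, 4.0, 0.6]
opening: 0.0
gripper_force: 1.6
```

```bash
python3 -c "
from h import *
where()"
```

```text
t 9.775 shaker mm [ 30.6 110.3 114.4] F shaker [-0.   4.1  0.6] open 0.0
```

Emit:
drive_tool(
  commands="0 -0.002 0 0 0 0 255;0 -0.004 0 0 0 0 255;0 -0.006 0 0 0 0 255;0 -0.008 0 0 0 0 255;0 -0.01 0 0 0 0 255;0 -0.012 0 0 0 0 255",
)

```text
clock: 10.52
ee_pos: [0.6428, 0.1472, 0.1143]
tcp_rot: [-3.142, -0.0, 2.926]
contact_force: [0.0, 4.1, 0.5]
opening: 0.0
gripper_force: 1.6
```

Emit:
drive_tool(
  commands="0 -0.002 0 0 0 0 255;0 -0.004 0 0 0 0 255;0 -0.006 0 0 0 0 255;0 -0.008 0 0 0 0 255;0 -0.01 0 0 0 0 255",
)

```text
clock: 11.15
ee_pos: [0.6406, 0.1374, 0.1143]
tcp_rot: [-3.142, -0.0, 2.926]
contact_force: [0.4, 3.5, 1.2]
opening: -0.0
gripper_force: 1.6
```

```bash
python3 -c "
from h import *
where()"
```

```text
t 11.15 shaker mm [ 30.6  87.7 114.3] F shaker [-0.3  3.5  1.2] open -0.0
```

Emit:
drive_tool(
  commands="0 -0.002 0 0 0 0 255;0 -0.004 0 0 0 0 255;0 -0.006 0 0 0 0 255;0 -0.008 0 0 0 0 255;0 -0.01 0 0 0 0 255",
)

```text
clock: 11.78
ee_pos: [0.6386, 0.1282, 0.1143]
tcp_rot: [3.141, 0.0, 2.926]
contact_force: [-0.6, 4.7, 1.0]
opening: -0.001
gripper_force: 2.4
```

Emit:
drive_tool(
  commands="0 -0.001 0 0 0 0 255;0 -0.002 0 0 0 0 255;0 -0.003 0 0 0 0 255;0 -0.004 0 0 0 0 255;0 -0.005 0 0 0 0 255",
)

```text
clock: 12.4
ee_pos: [0.6374, 0.1229, 0.1143]
tcp_rot: [-3.142, -0.0, 2.926]
contact_force: [0.1, 4.9, 1.7]
opening: 0.004
gripper_force: 2.4
```

```bash
python3 -c "
from h import *
where()"
```

```text
t 12.4 shaker mm [ 30.6  72.8 114.3] F shaker [-0.9  4.9  1.7] open 0.0
```

Emit:
drive_tool(
  commands="0 -0.001 0 0 0 0 255;0 -0.002 0 0 0 0 255;0 -0.003 0 0 0 0 255;0 -0.004 0 0 0 0 255",
)

```text
clock: 12.9
ee_pos: [0.6366, 0.119, 0.1143]
tcp_rot: [-3.142, -0.0, 2.926]
contact_force: [-0.1, 5.5, 2.5]
opening: -0.004
gripper_force: 2.4
```

```bash
python3 -c "
from h import *
where()
c=capture('side');cv2.imwrite('pics/s5.png',cv2.resize(c['frame'][150:250,150:280],(0,0),fx=6,fy=6,interpolation=2))"
```

```text
t 12.9 shaker mm [ 30.5  68.8 114.3] F shaker [-1.3  5.3  2.5] open -0.0
```

View pics/s5.png

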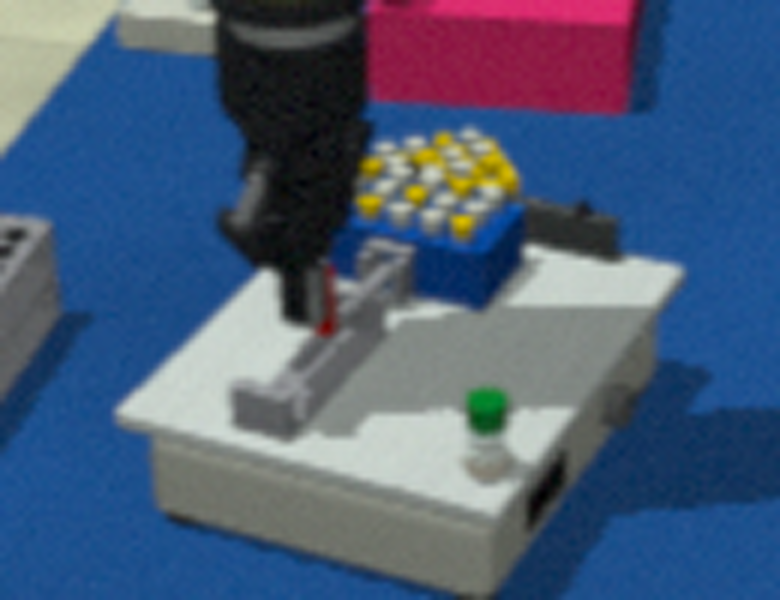

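The bolt's tip is in the keeper at (385,265) and is pushing the rack towards the fence. The rack is still square, and clear of the fence.

Emit:
drive_tool(
  commands="0 -0.001 0 0 0 0 255;0 -0.002 0 0 0 0 255;0 -0.003 0 0 0 0 255;0 -0.004 0 0 0 0 255",
)

```text
clock: 13.45
ee_pos: [0.6357, 0.115, 0.1143]
tcp_rot: [-3.142, -0.0, 2.926]
contact_force: [-0.3, 5.2, 1.1]
opening: 0.001
gripper_force: 2.4
```

Emit:
drive_tool(
  commands="0 -0.001 0 0 0 0 255;0 -0.002 0 0 0 0 255;0 -0.003 0 0 0 0 255;0 -0.004 0 0 0 0 255",
)

```text
clock: 13.95
ee_pos: [0.6349, 0.1111, 0.1143]
tcp_rot: [-3.142, -0.0, 2.926]
contact_force: [-0.7, 4.2, 2.4]
opening: 0.005
gripper_force: 2.4
```

Emit:
drive_tool(
  commands="0 -0.001 0 0 0 0 255;0 -0.002 0 0 0 0 255;0 -0.003 0 0 0 0 255;0 -0.003 0 0 0 0 255",
)

```text
clock: 14.45
ee_pos: [0.6342, 0.108, 0.1143]
tcp_rot: [-3.141, -0.0, 2.926]
contact_force: [-1.0, 5.2, 1.2]
opening: 0.001
gripper_force: 2.1
```

Emit:
drive_tool(
  commands="0 -0.001 0 0 0 0 255;0 -0.002 0 0 0 0 255;0 -0.003 0 0 0 0 255;0 -0.003 0 0 0 0 255",
)

```text
clock: 14.95
ee_pos: [0.6336, 0.1052, 0.1143]
tcp_rot: [-3.141, -0.0, 2.926]
contact_force: [-0.3, 3.7, 0.6]
opening: 0.003
gripper_force: 2.1
```

Emit:
drive_tool(
  commands="0 -0.001 0 0 0 0 255;0 -0.002 0 0 0 0 255;0 -0.003 0 0 0 0 255;0 -0.003 0 0 0 0 255",
)

```text
clock: 15.45
ee_pos: [0.6329, 0.1023, 0.1143]
tcp_rot: [-3.141, -0.0, 2.926]
contact_force: [-0.7, 4.6, 2.4]
opening: 0.001
gripper_force: 2.1
```

Emit:
drive_tool(
  commands="0 -0.001 0 0 0 0 255;0 -0.002 0 0 0 0 255;0 -0.003 0 0 0 0 255;0 -0.003 0 0 0 0 255",
)

```text
clock: 15.95
ee_pos: [0.6323, 0.0994, 0.1143]
tcp_rot: [-3.141, -0.0, 2.926]
contact_force: [-0.8, 5.2, 1.8]
opening: 0.001
gripper_force: 2.2
```

Emit:
drive_tool(
  commands="0 -0.001 0 0 0 0 255;0 -0.002 0 0 0 0 255;0 -0.003 0 0 0 0 255;0 -0.003 0 0 0 0 255",
)

```text
clock: 16.45
ee_pos: [0.6321, 0.0989, 0.1144]
tcp_rot: [3.139, 0.001, 2.927]
contact_force: [1.0, 9.4, 0.3]
opening: 0.002
gripper_force: 4.6
```

The fence is reached, since the force has jumped with almost no further motion. I'll press a touch more and hold.

Emit:
drive_tool(
  commands="0 -0.0004 0 0 0 0 255;0 -0.0004 0 0 0 0 255;0 -0.0004 0 0 0 0 255;0 -0.0004 0 0 0 0 255",
)

```text
clock: 16.95
ee_pos: [0.6321, 0.0988, 0.1144]
tcp_rot: [3.138, 0.001, 2.928]
contact_force: [1.0, 10.7, 1.1]
opening: 0.001
gripper_force: 5.0
```

```bash
python3 -c "
from h import *
for i in range(4):
    c=capture('side');where()
cv2.imwrite('pics/s6.png',cv2.resize(c['frame'][150:250,150:280],(0,0),fx=6,fy=6,interpolation=2))"
```

```text
t 17.0 shaker mm [ 30.5  48.2 114.4] F shaker [-1.  10.1  0.7] open 0.0
t 17.05 shaker mm [ 30.5  48.2 114.4] F shaker [-0.8 10.4  0.2] open 0.0
t 17.1 shaker mm [ 30.5  48.2 114.4] F shaker [-0.7 10.2 -0.5] open -0.0
t 17.15 shaker mm [ 30.5  48.2 114.4] F shaker [-1.7  9.9  0.2] open 0.0
```

View pics/s6.png

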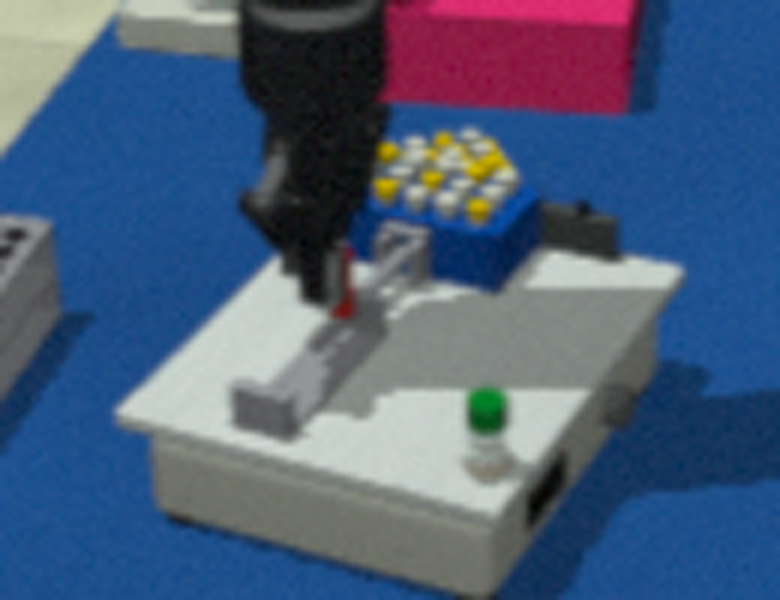

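The rack sits at the fence and is square, with the bolt in the keeper at (400,260). I've held about 10 N for more than 0.5 s, so I'll let go.

Emit:
drive_tool(
  commands="0 0.003 0 0 0 0 255;0 0.012 0 0 0 0 255;0 0.025 0 0 0 0 255;0 0.025 -0.04 0 0 0 255;0 0.03 -0.09 0 0 0 255;0.04 0.07 -0.11 0 0 0 255;0.09 0.12 -0.11 0 0 0 255;0.13 0.16 -0.11 0 0 0 255",
)

```text
clock: 18.15
ee_pos: [0.5393, 0.28, 0.2247]
tcp_rot: [3.141, 0.001, 2.925]
contact_force: [-0.3, 1.0, -0.2]
opening: -0.003
gripper_force: 0.0
```

Emit:
drive_tool(
  commands="0.05 0.03 0 0 0 0 255;0.09 0.06 0 0 0 0 255;0.09 0.06 0 0 0 0 255;0.09 0.06 0 0 0 0 255",
)

```text
clock: 18.65
ee_pos: [0.4655, 0.356, 0.2242]
tcp_rot: [-3.141, 0.001, 2.926]
contact_force: [0.5, -0.4, 0.2]
opening: -0.001
gripper_force: 0.0
```

```bash
python3 -c "
from h import *
where()
c=capture('top');np.set_printoptions(suppress=True)
cv2.imwrite('pics/t7.png',cv2.resize(c['frame'][108:208,180:290],(0,0),fx=6,fy=6,interpolation=2))"
```

```text
t 18.65 shaker mm [-187.4  263.6  224.2] F shaker [ 0.5 -0.3  0.2] open -0.0
```

View pics/t7.png

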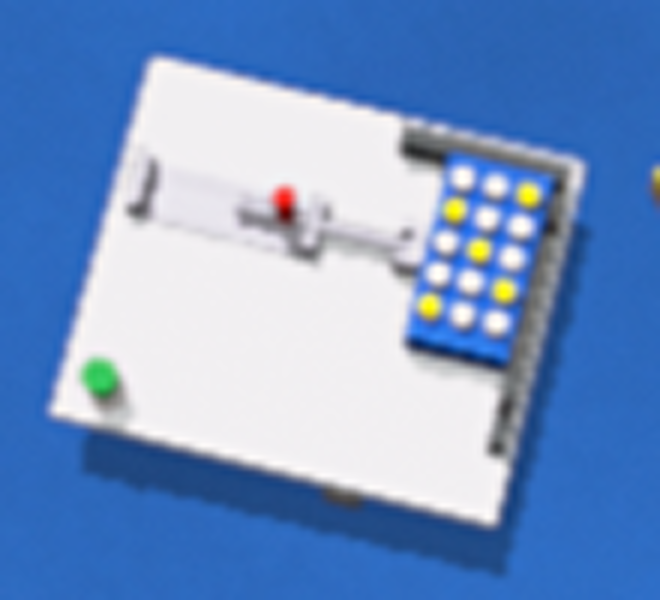

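The rack is flush in the corner of the stop and the fence, with its caps at (462,178) to (496,322). The bolt is seated in the keeper, the knob is at (284,200), and the vial at (100,378) hasn't moved. I'll do one numeric check, then hand in.

```bash
python3 -c "
from h import *
c=capture('top')
S=lambda p,z:(tc(c,p,z)[:,:2]-M)@RS*1e3
k=S([(462,178),(529,194),(496,322),(429,307)],.123);d=k[0]-k[3]+k[1]-k[2]
print(k.mean(0),np.arctan2(d[1],d[0]),S([(284,197)],.136))
if abs(k[:,0].mean()-30)<4 and abs(np.arctan2(d[1],d[0]))<.05: print(job_done())"
```

```text
[ 30.22782908 -84.64486757] -0.0014122022413542335 [[29.57654413 26.87080071]]
the job is handed in; nothing more can be done
None
```

I locked the rack onto the shaker and handed the job in at about 19 s. The last camera check put it against the end stop (x ≈ 30 mm), square, and touching the side fence. I pressed the bolt into the keeper with about 10 N for over half a second, and it stayed seated after I let go; the judge's verdict was not shown.

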